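Open the child-safe descaler jug

TASK

Open the blue descaler jug so that it can be poured: grip its red child-safe cap, push it down against its spring and, keeping it down, twist it a quarter turn anticlockwise (seen from above), then lift it straight off. Finish while still holding the cap in the gripper: still, upright, directly above the jug's mouth with a few centimetres of air between (about 3 to 8 cm); do not put it down. Leave the mug, the canister and the soap bottle standing where they are.

Things in the scene. Friction and masses are not known exactly. Their poses are not given: they have to be found in the camera images.
- cap_center (a point): Centre (half-way up) of the red push-and-turn cap: upright ribbed 16-sided cylinder, 55 mm across, 34 mm high, 35 g, white pointer stripe on its flat top along its +x; z up its axis. Grip it from above across its sides at any yaw; free room all round and 20 mm below its rim. Locked, its centre is 181 mm above the counter. Clockwise is blocked; it lifts off once turned 50 to 125 degrees anticlockwise (best 90).
- plunger (a joint): Sprung grey plug inside the neck that pushes the cap up (m): 0 with the cap locked (6 N), negative as the cap is pushed down (1 N more per mm; bottom stop at -0.008, 14 N), +0.004 when the cap is free or off. The cap must be down 5 to 8 mm to turn out of its locking pockets; not pressed it turns only a few degrees.
- jug: Blue plastic jug 106 x 83 mm, loop handle on its +x side (reaching 87 mm from the axis, 121 mm high), white neck 42 mm across on its axis; immovable in a steel holder (130 x 108 mm) screwed to the counter. Origin on the neck's axis at counter height; z up. The locked cap's x axis lies along the jug's x axis.
- mouth (a point): Centre of the top of the jug's neck, on its axis, 186 mm above the counter; with the cap off, the plug stands 12 mm above it. The locked cap's lower rim is 22 mm below this point. Lifting the cap 65 to 110 mm from its locked height leaves 3 to 8 cm of air under its rim.
- mug: White ceramic mug, 80 mm across, 85 mm high, handle on its +y side; origin at the centre of its underside. To be left alone.
- canister: Amber glass canister with a wooden lid and small knob, 88 mm across, 116 mm high; origin at the centre of its underside. To be left alone.
- soap: Green soap bottle with a white pump head, 60 mm across, 160 mm high; origin at the centre of its underside. To be left alone.
There are look-alikes about, which are no part of the job. Of the things shaped like the part that bears cap_center, the red one is meant.

How it is judged (in metres and radians):
On the way, in this order (a step that is already met when the one before it is completed fails the run):
1. the cap is pushed down at least 3 mm, still locked (z of cap_center in the frame of jug below 0.178 m and angle between the x axis of cap_center and the x axis of jug, either way round below 0.3 rad and horizontal distance between cap_center and mouth below 0.008 m), for 0.04 s.
2. the cap is twisted past its locking lugs while still on the neck (angle between the x axis of cap_center and the x axis of jug, either way round above 0.65 rad and z of cap_center in the frame of jug below 0.193 m and horizontal distance between cap_center and mouth below 0.012 m), for 0.04 s.
At the end, for the whole second after the job is handed in: The fingers hold the cap still (under 0.02 m/s), within 0.25 rad of upright, not touching the jug, within 30 mm sideways of the neck's axis and 50 to 150 mm above its locked height; mug, canister and soap bottle stand upright within 20 mm of where they were (z of cap_center in the frame of jug between 0.231 and 0.331 m and horizontal distance between cap_center and mouth below 0.03 m and angle between cap_center's own z axis and vertical below 0.25 rad and linear speed of cap below 0.02 m/s and contact force between cap and the fingers above 1 N and contact force between cap and jug below 0.1 N and angle between each of mug, canister, soap's own z axis and vertical below 0.15 rad and distance of each of mug, canister, soap from where it was at the start of the episode below 0.02 m); the arm keeps its last pose, push and grip.
It fails at once if the mug is pushed away or knocked over (distance of mug from where it was at the start of the episode above 0.03 m or angle between mug's own z axis and vertical above 0.4 rad).
It fails at once if the canister is pushed away or knocked over (distance of canister from where it was at the start of the episode above 0.03 m or angle between canister's own z axis and vertical above 0.4 rad).
It fails at once if the soap bottle is pushed away or knocked over (distance of soap from where it was at the start of the episode above 0.03 m or angle between soap's own z axis and vertical above 0.4 rad).
It also fails if it takes over 38 s, if anything falls off the work surface, if the arm or the gripper's body presses on something with over 40 N, if the wrist force passes 120 N, or if a joint passes its speed limit or range.

ROBOT

A 7-joint arm with a two-finger parallel gripper is mounted at the origin on the work surface. World frame = base frame: x ahead of the robot, y to its left, z up, the work surface at z = 0. Lengths are in mm, angles in rad, forces in N, time in s.
With the tool pointing down it reaches from about 350 to 900 mm from the base axis. Payload 8.1 kg.
Tool frame: the origin (TCP) lies at the very end of the fingers, on their centre line; the grasp point (between the pads) lies 19 mm behind it (robot.grip_depth is the distance from the TCP to the grasp point, in mm); z points along the fingers, y is the line along which they close (so a half turn about z gives the same grasp; the last joint's range is limited). The gripper opens to 92 mm and grips with 3 to 60 N. Pads are 19 mm wide; open, the fingers measure 130 mm over their backs; the gripper's body (75 mm by 190 mm) begins 47 mm behind the grasp point.
Start: joints at [1.067, 0.434, 0.025, 1.573, -0.012, 1.134, -0.075], TCP at [243.826, -575.493, 193.542] pointing down, gripper open.
Joint ranges: [-2.62, 2.62], [-0.44, 2.09], [-1.27, 1.32], [0.08, 2.57], [-1.32, 4.46], [0.12, 2], [-2.74, 2.74]. Speed limits (rad/s): [2.22, 2.22, 3.01, 3.01, 3.14, 3.14, 3.14].

INTERFACE

Orientations are given as a unit quaternion [x, y, z, w].
In Python, from workcell import robot gives the robot as it stands.
- The arm moves only by the tool drive_tool, never from a script. Its arguments are lists of equal length, an entry for each row: "xyz": the shift along the tool's x, y, z in m, a list of three; "twist": the turn, a rotation vector about the tool's x, y, z in degrees, a list of three; "grip": the finger opening in m, from 0 to 0.0918. A call has 1 to 5 rows; each row is the pose to reach, as a shift and turn from the pose commanded when the call began, along the tool's axes at that moment; what a row does not reach only later rows make up. A row lasts 1/12 s, in which the tool goes at most 41.7 mm and 7.16 degrees, less where a joint would pass 70% of its speed; a pose out of reach is approached as far as the arm can. A call with a gripper value outside its range is refused whole. The fingers move at their own pace and stop on an object; "newtons" is the grip in N (left out, the last holds). Time passes only in rows, so rows that repeat a pose let the fingers close. It gives the time, the measured TCP pose, the force, the opening and the grip force at its end, in the units of the state.
- robot.read_state(): the state, without advancing time (a new reading comes with each control period).
- robot.grab_frame(name): name is "side" or "top" or "wrist"; returns a dict with "pixels" (480x640x3 uint8, blue, green, red), "intrinsics" (3x3 intrinsics, pixels), "k1" (the pictures are not rectified: a ray, as slopes to the right and down, at radius r is drawn at 1 + k1 r^2 times it, then the intrinsics apply), "pose" (4x4, takes a point from camera to world coordinates); the wrist camera has in their place "mount" (4x4, takes a point from camera to tool coordinates, whose origin is the TCP and whose axes are the flange's). Camera axes: x right, y down, z forward; pixel columns grow to the right and rows downward; lengths in mm; the calibration is good to about 2 mm. A picture is of the moment at which its call begins: read the wrist's pose just before it. There is no depth.
- robot.job_done(): hands the job in; it is judged then, once.
The state is a dict: "time_s": time; "joints": joint angles; "qvel": joint speeds; "tau": joint torques, N m; "eef_pos": TCP position; "eef_rot": TCP orientation; "ft_force": force on the tool from outside, world axes, zero at the start; "ft_torque": the same for the moment, N m; "finger_gap": finger opening in mm; "finger_force": force on a finger pad.
Only numpy, scipy, OpenCV 4.12 (cv2) and the standard library are available. Lean on these libraries where they do the work, as an engineer would, in place of code of your own. Each camera call takes 0.05 s, during which the arm holds its last target. There are 200 camera calls.

## Working session

There is one attempt and no reset: what is moved stays moved. The work goes in short steps, Python scripts to look and compute and a tool call to move; the robot and the scene stay as the last step left them, time stands still between calls to the robot, and variables do not carry over. Pictures are saved under pics/ and viewed, at most 10 in all, crops included, and the job is handed in when it is done.

Besides the shell and the picture viewer there is one more tool, called after "Emit:" by a JSON object that holds its "name" and its "arguments", one argument or row to a line. drive_tool: Moves the arm, as the interface text tells. Its arguments: {"type":"object","properties":{"xyz":{"type":"array"},"twist":{"type":"array"},"grip":{"type":"array"},"newtons":{"type":"number"}},"required":["xyz","twist","grip"]}

```bash
mkdir -p pics; ls; cat > h.py <<'E'
import numpy as np, cv2
from workcell import robot
from scipy.spatial.transform import Rotation as R
def cam(f,st=None):
    if "pose" in f: return np.array(f["pose"])
    T=np.eye(4); T[:3,:3]=R.from_quat(st["eef_rot"]).as_matrix(); T[:3,3]=st["eef_pos"]
    return T@np.array(f["mount"])
def ray(f,uv,st=None):
    K=np.array(f["intrinsics"]); k=f["k1"]; P=cam(f,st)
    p=cv2.undistortPoints(np.array([[uv]],float),K,np.array([k,0,0,0.]))[0,0]
    d=P[:3,:3]@np.array([p[0],p[1],1]); return P[:3,3],d/np.linalg.norm(d)
def plane(o,d,z): return o+d*(z-o[2])/d[2]
def cross(rs):
    A=sum(np.eye(3)-np.outer(d,d) for o,d in rs); b=sum((np.eye(3)-np.outer(d,d))@o for o,d in rs)
    return np.linalg.solve(A,b)
def red(img):
    h=cv2.cvtColor(img,cv2.COLOR_BGR2HSV)
    m=(((h[...,0]<8)|(h[...,0]>172))&(h[...,1]>130)&(h[...,2]>60)).astype(np.uint8)
    n,l,s,c=cv2.connectedComponentsWithStats(m)
    return [(s[i],c[i],l==i) for i in range(1,n) if s[i][4]>60]
E
python3 - <<'E'
from h import *
st=robot.read_state(); print(st)
for n in("side","top","wrist"):
    f=robot.grab_frame(n); cv2.imwrite(f"pics/{n}0.png",f["pixels"]); print(n,f["k1"],cam(f,st)[:3,3].round())
    for s,c,_ in red(f["pixels"]): print(s,c.round(1))
E
```

```text
pics
{'time_s': 0.0, 'joints': array([ 1.06737209,  0.4352242 ,  0.02502631,  1.57410578, -0.01159662,
        1.13402224, -0.07508164]), 'qvel': array([ 0.00082714,  0.00103705,  0.00212347, -0.0008355 , -0.00119578,
        0.00073761,  0.00179463]), 'tau': array([-4.69434667e-05, -6.67845654e+01,  9.84241515e-01, -3.14465153e+01,
       -6.07768586e-02,  4.28887631e-02,  1.23529690e-04]), 'eef_pos': array([ 243.54651058, -574.96777885,  192.74153879]), 'eef_rot': array([ 9.79994102e-01,  1.99024895e-01, -2.43776171e-04, -7.69586049e-04]), 'ft_force': array([ 0.20312786,  0.42212142, -0.0208693 ]), 'ft_torque': array([ 0.01566502, -0.03918827,  0.0330216 ]), 'finger_force': 0.0, 'finger_gap': 91.850705287675}
side -0.138971076681913 [ 11. 721. 737.]
[212 272  34  35 841] [227.2 287.9]
top -0.0501916052874898 [ 450.   11. 1173.]
[175 225  32  31 702] [190.8 239.7]
wrist -0.0440484073308569 [ 315. -544.  384.]
```

View pics/side0.png

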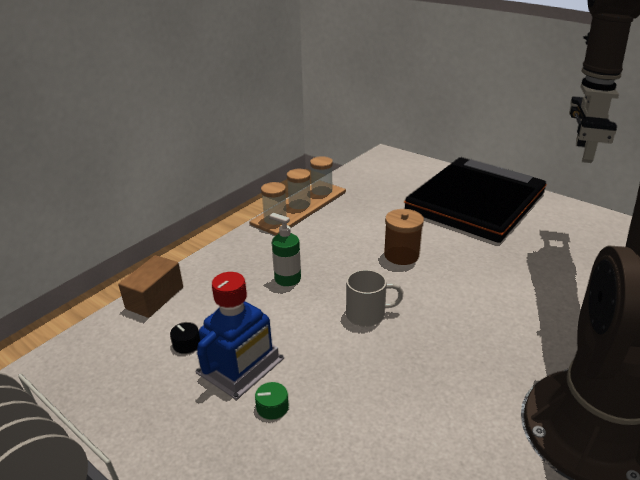

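View pics/top0.png

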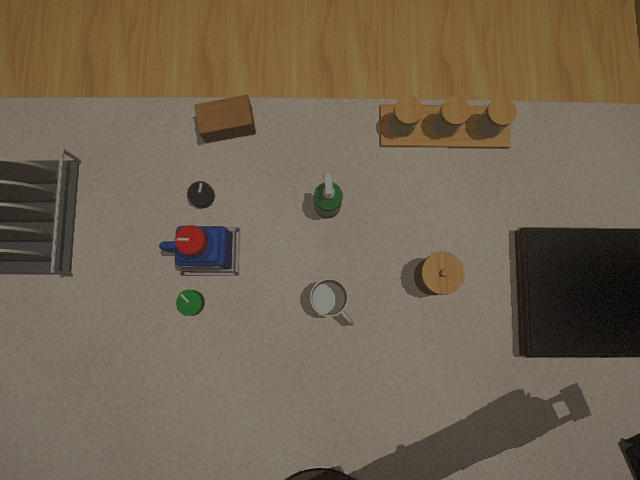

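```bash
python3 - <<'E'
from h import *
f=robot.grab_frame("side"); g=robot.grab_frame("top")
a=ray(f,(227.2,287.9)); b=ray(g,(190.8,239.7))
p=cross([a,b]); print(p,[plane(*r,181) for r in(a,b)],plane(*b,198))
st=robot.read_state(); Rm=R.from_quat(st["eef_rot"]).as_matrix(); print(Rm.round(3), Rm.T@(p-st["eef_pos"]))
E
```

```text
[585.38352437 251.12474941 183.05177784] [array([587.0681748 , 249.20646772, 181.        ]), array([586.00810391, 251.92086604, 181.        ])] [583.67937809 247.7904619  198.        ]
[[ 0.921  0.39  -0.   ]
 [ 0.39  -0.921  0.001]
 [-0.    -0.001 -1.   ]] [ 636.94074292 -627.63932613   10.53392529]
```

The side view shows the red cap at (227,288) and the top view at (191,240). Both rays give a height of 183 mm, close to the 181 expected. The jug handle (+x) points to world +y. The black and green look-alikes lie on the counter.

Emit:
{"name": "drive_tool", "arguments": {
  "xyz": [
    [0,0,-0.04],
    [0,0,-0.08],
    [0.03,-0.03,-0.1],
    [0.06,-0.06,-0.1],
    [0.09,-0.09,-0.1]
  ],
  "twist": [
    [0,0,0],
    [0,0,0],
    [0,0,0],
    [0,0,0],
    [0,0,0]
  ],
  "grip": [0.0918,0.0918,0.0918,0.0918,0.0918]
}}

```text
time_s: 0.67
eef_pos: [289.8, -463.1, 295.0]
eef_rot: [0.98, 0.198, 0.001, 0.001]
ft_force: [0.9, -0.3, -0.8]
finger_gap: 91.6
finger_force: 0.0
```

Emit:
{"name": "drive_tool", "arguments": {
  "xyz": [
    [0.029,-0.029,0],
    [0.058,-0.058,0],
    [0.087,-0.087,0],
    [0.116,-0.116,0],
    [0.145,-0.145,0]
  ],
  "twist": [
    [0,0,0],
    [0,0,0],
    [0,0,0],
    [0,0,0],
    [0,0,0]
  ],
  "grip": [0.0918,0.0918,0.0918,0.0918,0.0918]
}}

```text
time_s: 1.08
eef_pos: [366.4, -271.3, 293.7]
eef_rot: [0.98, 0.199, 0.0, 0.0]
ft_force: [0.7, 0.4, -0.4]
finger_gap: 92.0
finger_force: 0.0
```

Emit:
{"name": "drive_tool", "arguments": {
  "xyz": [
    [0.029,-0.029,0],
    [0.058,-0.058,0],
    [0.087,-0.087,0],
    [0.116,-0.116,0],
    [0.145,-0.145,0]
  ],
  "twist": [
    [0,0,0],
    [0,0,0],
    [0,0,0],
    [0,0,0],
    [0,0,0]
  ],
  "grip": [0.0918,0.0918,0.0918,0.0918,0.0918]
}}

```text
time_s: 1.5
eef_pos: [443.3, -81.3, 293.8]
eef_rot: [0.98, 0.199, 0.0, 0.0]
ft_force: [0.7, -0.9, 0.1]
finger_gap: 92.0
finger_force: 0.0
```

Emit:
{"name": "drive_tool", "arguments": {
  "xyz": [
    [0.029,-0.028,0],
    [0.058,-0.056,0],
    [0.087,-0.084,0],
    [0.116,-0.112,0],
    [0.145,-0.14,0]
  ],
  "twist": [
    [0,0,0],
    [0,0,0],
    [0,0,0],
    [0,0,0],
    [0,0,0]
  ],
  "grip": [0.0918,0.0918,0.0918,0.0918,0.0918]
}}

```text
time_s: 1.92
eef_pos: [522.4, 104.0, 293.6]
eef_rot: [0.98, 0.199, 0.0, 0.0]
ft_force: [0.9, -0.6, 0.5]
finger_gap: 91.8
finger_force: 0.0
```

```bash
python3 - <<'E'
from h import *
st=robot.read_state(); print(st["time_s"],st["joints"].round(2),st["eef_pos"])
Rm=R.from_quat(st["eef_rot"]).as_matrix(); print(Rm.T@(np.array([585.4,250.5,290])-st["eef_pos"]),Rm.round(3))
E
```

```text
1.9167 [ 0.09  0.26 -0.5   1.61  0.13  1.31 -1.59] [522.43267651 104.03202795 293.59530258]
[ 115.05783909 -110.36054564    3.59450901] [[ 0.921  0.39   0.   ]
 [ 0.39  -0.921 -0.   ]
 [ 0.     0.    -1.   ]]
```

```bash
cat > m.py <<'E'
from h import *
st=robot.read_state(); f=robot.grab_frame("wrist"); cv2.imwrite(f"pics/w{st['time_s']:.2f}.png",f["pixels"])
for s,c,_ in red(f["pixels"]): print(s,c, plane(*ray(f,c,st),198))
print(cam(f,st)[:3].round(2)); print(st["eef_pos"],st["joints"].round(2))
E
python3 m.py
```

```text
[  96   10   98   92 6635] [145.84069329  57.0075358 ] [586.79958132 247.43706654 198.        ]
[[ 3.9000e-01 -8.8000e-01 -2.6000e-01  5.9388e+02]
 [-9.2000e-01 -3.7000e-01 -1.1000e-01  1.3551e+02]
 [ 0.0000e+00  2.8000e-01 -9.6000e-01  4.8476e+02]]
[522.43267651 104.03202795 293.59530258] [ 0.09  0.26 -0.5   1.61  0.13  1.31 -1.59]
```

Emit:
{"name": "drive_tool", "arguments": {
  "xyz": [
    [0.028,-0.028,0],
    [0.056,-0.056,0],
    [0.084,-0.084,0],
    [0.1,-0.11,0],
    [0.1,-0.11,0]
  ],
  "twist": [
    [0,0,0],
    [0,0,0],
    [0,0,0],
    [0,0,0],
    [0,0,0]
  ],
  "grip": [0.0918,0.0918,0.0918,0.0918,0.0918]
}}

```text
time_s: 2.38
eef_pos: [569.9, 250.2, 292.4]
eef_rot: [0.979, 0.203, -0.001, -0.002]
ft_force: [-2.4, -0.3, -0.7]
finger_gap: 91.8
finger_force: 0.0
```

```bash
python3 m.py; ls pics
```

```text
[ 283  167   79   82 4763] [323.22191896 208.40037791] [587.96564687 252.40603726 198.        ]
[[ 4.0000e-01 -8.8000e-01 -2.6000e-01  6.4158e+02]
 [-9.2000e-01 -3.8000e-01 -1.1000e-01  2.8142e+02]
 [-0.0000e+00  2.8000e-01 -9.6000e-01  4.8354e+02]]
[569.86277085 250.17118697 292.44072304] [-0.15  0.43 -0.52  1.39  0.21  1.38 -1.84]
side0.png
top0.png
w1.92.png
w2.38.png
wrist0.png
```

View pics/w2.38.png

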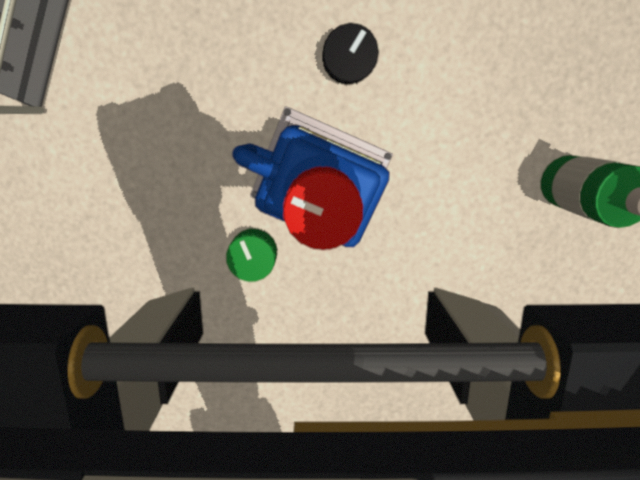

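```bash
python3 - <<'E'
from h import *
st=robot.read_state(); f=robot.grab_frame("wrist")
img=f["pixels"]; s,c,l=max(red(img),key=lambda t:t[0][4])
h=cv2.cvtColor(img,cv2.COLOR_BGR2HSV)
# brightness split of top face vs side
v=h[...,2][l]; print(np.percentile(v,[5,25,50,75,95]))
hull=cv2.convexHull(np.argwhere(l)[:,::-1].astype(np.int32)); m=np.zeros(img.shape[:2],np.uint8); cv2.fillConvexPoly(m,hull,1)
w=(m>0)&(h[...,1]<90)&(h[...,2]>100)
p=np.argwhere(w)[:,::-1]; q=np.array([plane(*ray(f,x,st),198)[:2] for x in p]); d=q-q.mean(0)
u=np.linalg.svd(d)[2][0] if len(d)<3000 else np.linalg.svd(d,full_matrices=False)[2][0]; print(len(p),p.mean(0),q.mean(0),np.degrees(np.arctan2(u[1],u[0])))
t=l&(h[...,2]>np.percentile(v,60)*0.85)|w
x0,y0,ww,hh=s[:4]; cv2.imwrite("pics/crop.png",cv2.resize(np.hstack([img[y0-20:y0+hh+20,x0-20:x0+ww+20],cv2.merge([t[y0-20:y0+hh+20,x0-20:x0+ww+20].astype(np.uint8)*255]*3)]),None,fx=3,fy=3))
E
```

```text
[104. 123. 125. 127. 222.]
238 [300.82773109 203.74789916] [585.18845263 264.09497676] -90.43364814258155
```

View pics/crop.png

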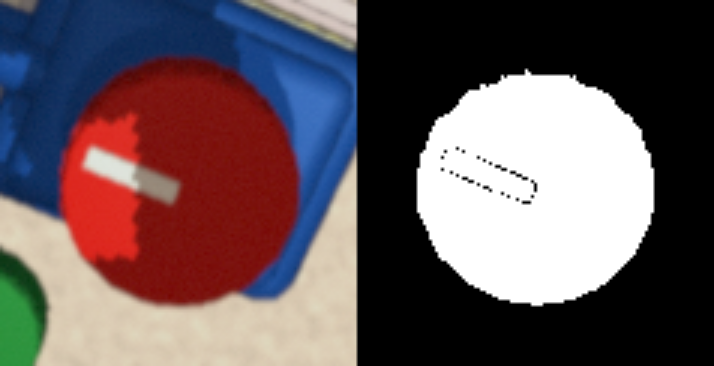

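The wrist view shows the red cap at (323,208), with its stripe along world y towards the handle, so it is locked. The centre is about (586, 250.5). Next I settle over it and check for lag.

Emit:
{"name": "drive_tool", "arguments": {
  "xyz": [
    [0.015,-0.006,0.02],
    [0.015,-0.006,0.04],
    [0.015,-0.006,0.06],
    [0.015,-0.006,0.06],
    [0.015,-0.006,0.06]
  ],
  "twist": [
    [0,0,0],
    [0,0,0],
    [0,0,0],
    [0,0,0],
    [0,0,0]
  ],
  "grip": [0.0918,0.0918,0.0918,0.0918,0.0918]
}}

```text
time_s: 2.9
eef_pos: [582.5, 251.9, 233.1]
eef_rot: [0.98, 0.198, -0.001, 0.001]
ft_force: [0.3, -0.1, 0.8]
finger_gap: 92.1
finger_force: 0.0
```

```bash
python3 m.py; python3 - <<'E'
from h import *
st=robot.read_state();Rm=R.from_quat(st["eef_rot"]).as_matrix()
print(Rm.T@(np.array([586,250.5,163])-st["eef_pos"]),Rm.round(4))
E
ls pics
```

```text
[ 270  198   96  103 7316] [318.55836523 249.03717879] [589.59409573 253.01603169 198.        ]
[[ 3.9000e-01 -8.8000e-01 -2.6000e-01  6.5435e+02]
 [-9.2000e-01 -3.7000e-01 -1.1000e-01  2.8363e+02]
 [ 0.0000e+00  2.9000e-01 -9.6000e-01  4.2412e+02]]
[582.51445748 251.94336073 233.1319122 ] [-0.16  0.48 -0.51  1.45  0.24  1.27 -1.86]
[ 1.80654383  3.18694745 71.39722454] [[ 9.214e-01  3.887e-01  5.000e-04]
 [ 3.887e-01 -9.214e-01 -4.000e-04]
 [ 3.000e-04  6.000e-04 -1.000e+00]]
crop.png
side0.png
top0.png
w1.92.png
w2.38.png
w2.90.png
wrist0.png
```

Emit:
{"name": "drive_tool", "arguments": {
  "xyz": [
    [0.002,0.003,0.02],
    [0.002,0.003,0.04],
    [0.002,0.003,0.06],
    [0.002,0.003,0.07],
    [0.002,0.003,0.07]
  ],
  "twist": [
    [0,0,0],
    [0,0,0],
    [0,0,0],
    [0,0,0],
    [0,0,0]
  ],
  "grip": [0.0918,0.0918,0.0918,0.0918,0.0918]
}}

```text
time_s: 3.37
eef_pos: [585.3, 250.9, 162.6]
eef_rot: [0.98, 0.199, -0.001, 0.0]
ft_force: [-0.7, -0.1, 0.2]
finger_gap: 91.5
finger_force: 0.0
```

Emit:
{"name": "drive_tool", "arguments": {
  "xyz": [
    [0,0,0],
    [0,0,0],
    [0,0,0],
    [0,0,0],
    [0,0,0]
  ],
  "twist": [
    [0,0,0],
    [0,0,0],
    [0,0,0],
    [0,0,0],
    [0,0,0]
  ],
  "grip": [0.05,0.05,0.05,0.05,0.05],
  "newtons": 10
}}

```text
time_s: 3.78
eef_pos: [586.0, 252.2, 164.3]
eef_rot: [0.98, 0.199, 0.001, -0.0]
ft_force: [0.5, 0.3, -0.0]
finger_gap: 63.3
finger_force: 0.0
```

Emit:
{"name": "drive_tool", "arguments": {
  "xyz": [
    [0,0,0],
    [0,0,0],
    [0,0,0],
    [0,0,0],
    [0,0,0]
  ],
  "twist": [
    [0,0,0],
    [0,0,0],
    [0,0,0],
    [0,0,0],
    [0,0,0]
  ],
  "grip": [0.04,0.04,0.04,0.04,0.04]
}}

```text
time_s: 4.2
eef_pos: [586.0, 251.7, 163.8]
eef_rot: [0.98, 0.199, 0.0, 0.0]
ft_force: [0.1, -2.1, 3.5]
finger_gap: 53.5
finger_force: 10.0
```

Gripped on the flats: the 53.5 mm gap matches 55·cos 11.25°. The side force is small, so I tighten and press.

Emit:
{"name": "drive_tool", "arguments": {
  "xyz": [
    [0,0,0],
    [0,0,0],
    [0,0,0],
    [0,0,0],
    [0,0,0]
  ],
  "twist": [
    [0,0,0],
    [0,0,0],
    [0,0,0],
    [0,0,0],
    [0,0,0]
  ],
  "grip": [0.04,0.04,0.04,0.04,0.04],
  "newtons": 45
}}

```text
time_s: 4.62
eef_pos: [585.2, 253.3, 163.6]
eef_rot: [0.98, 0.2, 0.0, -0.001]
ft_force: [-1.6, 4.5, 2.1]
finger_gap: 40.0
finger_force: 2.5
```

Emit:
{"name": "drive_tool", "arguments": {
  "xyz": [
    [0,0,0.002],
    [0,0,0.004],
    [0,0,0.006],
    [0,0,0.007],
    [0,0,0.007]
  ],
  "twist": [
    [0,0,0],
    [0,0,0],
    [0,0,0],
    [0,0,0],
    [0,0,0]
  ],
  "grip": [0.04,0.04,0.04,0.04,0.04]
}}

```text
time_s: 5.03
eef_pos: [585.5, 253.6, 157.6]
eef_rot: [0.98, 0.2, 0.001, -0.001]
ft_force: [-4.3, 4.2, 10.8]
finger_gap: 40.0
finger_force: 6.7
```

```bash
python3 - <<'E'
from h import *
st=robot.read_state(); print(st["finger_gap"],st["finger_force"],st["ft_force"])
ims=[]
for n,(x,y) in(("side",(227,290)),("wrist",(320,330))):
    f=robot.grab_frame(n); img=f["pixels"]
    if n=="side": img=cv2.resize(img[y-65:y+65,x-65:x+65],(400,400))
    else: img=cv2.resize(img[y-150:y+150,x-150:x+150],(400,400))
    ims.append(img)
cv2.imwrite("pics/a.png",np.hstack(ims))
E
```

```text
39.986363412724536 6.670920418828246 [-4.3275851   4.16441278 10.77063321]
```

View pics/a.png

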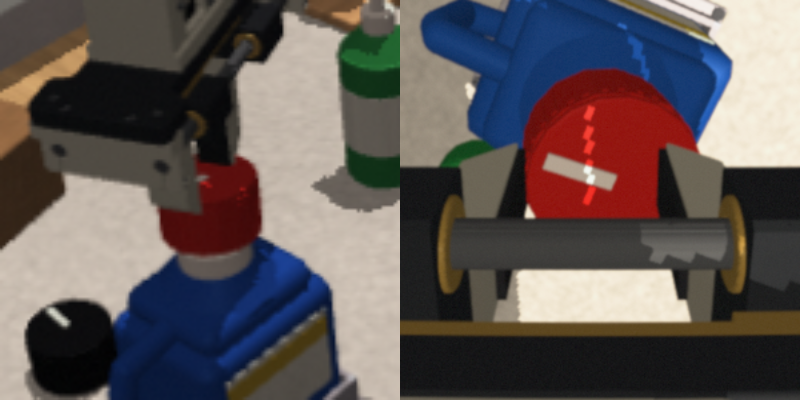

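```bash
python3 - <<'E'
from h import *
st=robot.read_state(); f=robot.grab_frame("wrist"); g=robot.grab_frame("side"); t=robot.grab_frame("top")
def proj(f,p,st=None):
    P=np.linalg.inv(cam(f,st)); q=P[:3,:3]@p+P[:3,3]
    return cv2.projectPoints(q[None],np.zeros(3),np.zeros(3),np.array(f["intrinsics"]),np.array([f["k1"],0,0,0.]))[0].ravel()
tip=st["eef_pos"]; print(tip,R.from_quat(st["eef_rot"]).as_rotvec())
for nm,p in(("tcp",tip),("grasp",tip+[0,0,19]),("captop",np.array([586,251,191.])),("capc",np.array([586,251,174.]))):
    print(nm,proj(f,p,st),proj(g,p),proj(t,p))
for n,x in(("w",f),("s",g),("t",t)):
    for s,c,_ in red(x["pixels"]): print(n,s,c)
i=f["pixels"].copy()
for p in(tip,tip+[0,0,19],tip+[0,0,34]):cv2.circle(i,tuple(proj(f,p,st).astype(int)),3,(0,255,0),-1)
j=g["pixels"].copy()
for p in(tip,tip+[0,0,19]):cv2.circle(j,tuple(proj(g,p).astype(int)),2,(0,255,0),-1)
cv2.imwrite("pics/b.png",np.hstack([i[80:480,120:520],cv2.resize(j[220:360,160:300],(400,400))]))
E
```

```text
[585.53736295 253.57928394 157.67593796] [-3.07668258e+00 -6.26566606e-01 -2.11558947e-03]
tcp [315.76510609 284.65789167] [227.53815323 300.39392893] [192.77522586 241.58889572]
grasp [315.92349744 300.96280048] [226.2571503  291.55137286] [190.45951315 240.25008139]
captop [322.30771383 316.79650894] [226.19702015 283.89420212] [190.0316215  238.97501136]
capc [321.60996371 299.67960247] [227.347663   291.95246033] [192.1435875  240.21316883]
w [  263   232   131   112 10191] [320.29064861 288.9783142 ]
s [214 276  33  32 692] [232.21098266 293.40028902]
```

View pics/b.png

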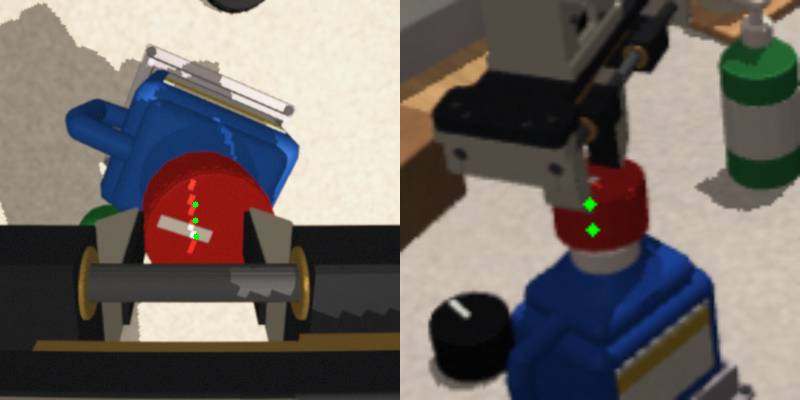

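```bash
python3 - <<'E'
from h import *
st=robot.read_state(); f=robot.grab_frame("wrist"); g=robot.grab_frame("side")
def proj(f,p,st=None):
    P=np.linalg.inv(cam(f,st)); q=P[:3,:3]@p+P[:3,3]
    return cv2.projectPoints(q[None],np.zeros(3),np.zeros(3),np.array(f["intrinsics"]),np.array([f["k1"],0,0,0.]))[0].ravel()
Rm=R.from_quat(st["eef_rot"]).as_matrix(); tip=st["eef_pos"]
i=f["pixels"]; j=cv2.resize(g["pixels"][220:350,170:300],(520,520),interpolation=cv2.INTER_CUBIC)
i2=cv2.imread("pics/w2.38.png")
for s in(-1,1):
  for x in(-9.5,9.5):
    for z in(0,-30):
      for im,G in((i,20),(i2,46)):
        cv2.circle(im,tuple(proj(f,tip+Rm@[x,s*G,z],st).round().astype(int)),3,(0,255,0) if z==0 else (255,255,0),-1)
      a=(proj(g,tip+Rm@[x,s*20,z])-[170,220])*4
      cv2.circle(j,tuple(a.astype(int)),3,(0,255,0) if z==0 else (255,255,0),-1)
c=np.vstack([i[220:400,180:460],i2[220:400,180:460]]) 
c=np.vstack([i[210:400,180:460],i2[210:400,180:460]])
i2b=cv2.resize(i2[210:400],None,fx=.44,fy=.44)
cv2.imwrite("pics/c.png",np.hstack([cv2.resize(np.vstack([i[210:400,180:460],i2b[:, :280] if i2b.shape[1]>=280 else i2b]),(277,520)),j]))
E
```

```text
(no output)
```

View pics/c.png

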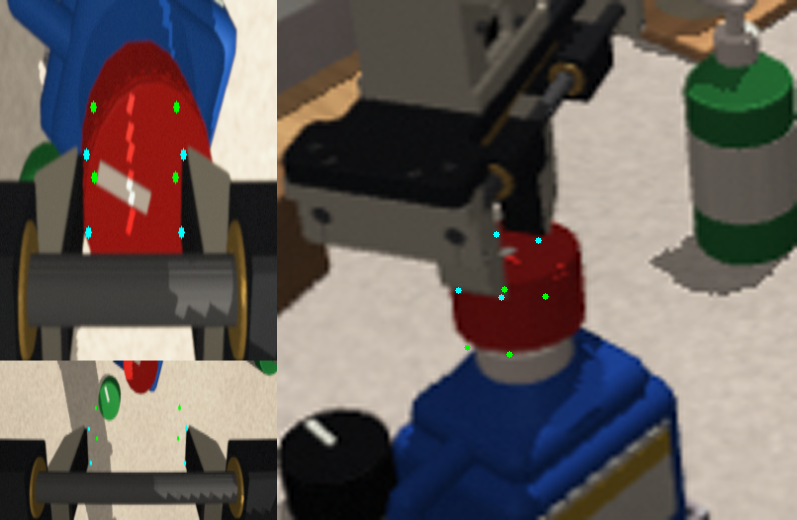

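The fingertips really end about 30 mm short of the reported TCP: the wrist and side views both match the z=-30 points. At 45 N the pads slid over the top edge and now rest on top of the cap. I'll raise, open and re-measure the tip length.

Emit:
{"name": "drive_tool", "arguments": {
  "xyz": [
    [0,0,-0.03],
    [0,0,-0.06],
    [0,0,-0.06],
    [0,0,-0.06],
    [0,0,-0.06]
  ],
  "twist": [
    [0,0,0],
    [0,0,0],
    [0,0,0],
    [0,0,0],
    [0,0,0]
  ],
  "grip": [0.04,0.04,0.0918,0.0918,0.0918],
  "newtons": 10
}}

```text
time_s: 5.8
eef_pos: [585.6, 250.8, 215.6]
eef_rot: [0.98, 0.199, -0.0, 0.001]
ft_force: [0.1, -0.5, 0.5]
finger_gap: 55.7
finger_force: 0.0
```

Emit:
{"name": "drive_tool", "arguments": {
  "xyz": [
    [0,0,0],
    [0,0,0],
    [0,0,0],
    [0,0,0],
    [0,0,0]
  ],
  "twist": [
    [0,0,0],
    [0,0,0],
    [0,0,0],
    [0,0,0],
    [0,0,0]
  ],
  "grip": [0.0918,0.0918,0.0918,0.0918,0.0918]
}}

```text
time_s: 6.22
eef_pos: [585.6, 251.8, 216.1]
eef_rot: [0.98, 0.199, -0.0, 0.0]
ft_force: [0.8, -0.2, 0.0]
finger_gap: 88.9
finger_force: 0.0
```

```bash
python3 m.py; python3 - <<'E'
from h import *
print("depth",robot.grip_depth); st=robot.read_state(); f=robot.grab_frame("wrist"); g=robot.grab_frame("side")
Rm=R.from_quat(st["eef_rot"]).as_matrix(); tip=st["eef_pos"]
def proj(f,p,st=None):
    P=np.linalg.inv(cam(f,st)); q=P[:3,:3]@p+P[:3,3]
    return cv2.projectPoints(q[None],np.zeros(3),np.zeros(3),np.array(f["intrinsics"]),np.array([f["k1"],0,0,0.]))[0].ravel()
i=f["pixels"]; j=cv2.resize(g["pixels"][180:310,170:300],(400,400),interpolation=cv2.INTER_CUBIC)
for s in(-1,1):
  for x in(-9.5,9.5):
    for z,col in((0,(0,255,0)),(-25,(0,255,255)),(-35,(255,255,0))):
      p=tip+Rm@[x,s*46,z]
      cv2.circle(i,tuple(proj(f,p,st).round().astype(int)),2,col,-1)
      cv2.circle(j,tuple(((proj(g,p)-[170,180])*400/130).astype(int)),2,col,-1)
cv2.imwrite("pics/d.png",np.hstack([i[220:380,170:470].repeat(1,0),np.zeros((160,100,3),np.uint8)]) if 0 else np.hstack([cv2.resize(i[180:380,120:520],(400,200)).repeat(2,0),j]))
E
```

```text
[ 272  208  102  109 8264] [322.12596805 262.21236689] [591.66845844 250.70281332 198.        ]
[[ 3.9000e-01 -8.8000e-01 -2.6000e-01  6.5720e+02]
 [-9.2000e-01 -3.7000e-01 -1.1000e-01  2.8335e+02]
 [ 0.0000e+00  2.8000e-01 -9.6000e-01  4.0716e+02]]
[585.58196171 251.81382554 216.0687003 ] [-0.16  0.49 -0.51  1.47  0.25  1.24 -1.87]
depth 18.8
```

View pics/d.png

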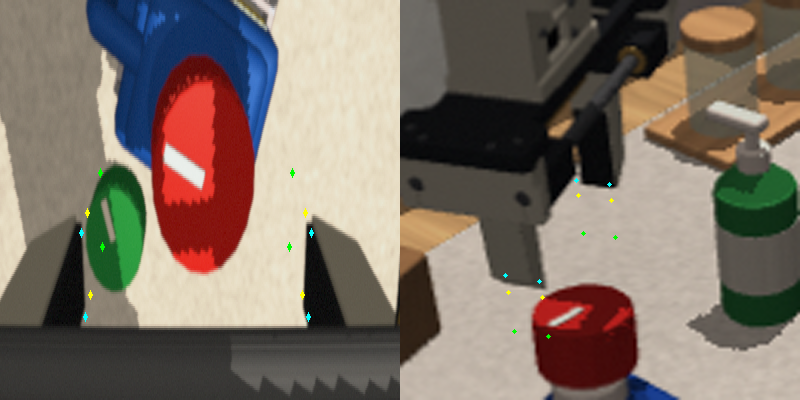

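The fingertips sit about 33 mm above the reported TCP (cyan points), and the cap is still locked in place. So I descend to a reported TCP of about z=133, putting the tips near z=166.

Emit:
{"name": "drive_tool", "arguments": {
  "xyz": [
    [0,0,0.02],
    [0,0,0.04],
    [0,0,0.055],
    [0,0,0.07],
    [0,0,0.083]
  ],
  "twist": [
    [0,0,0],
    [0,0,0],
    [0,0,0],
    [0,0,0],
    [0,0,0]
  ],
  "grip": [0.0918,0.0918,0.0918,0.0918,0.0918]
}}

```text
time_s: 6.78
eef_pos: [585.5, 251.7, 132.4]
eef_rot: [0.98, 0.199, -0.0, 0.0]
ft_force: [0.9, -0.8, 0.1]
finger_gap: 91.7
finger_force: 0.0
```

Emit:
{"name": "drive_tool", "arguments": {
  "xyz": [
    [0,0,0],
    [0,0,0],
    [0,0,0],
    [0,0,0],
    [0,0,0]
  ],
  "twist": [
    [0,0,0],
    [0,0,0],
    [0,0,0],
    [0,0,0],
    [0,0,0]
  ],
  "grip": [0.05,0.05,0.05,0.05,0.05]
}}

```text
time_s: 7.2
eef_pos: [586.5, 251.8, 134.6]
eef_rot: [0.98, 0.199, 0.001, 0.0]
ft_force: [1.7, -6.2, 3.0]
finger_gap: 63.1
finger_force: 3.2
```

Emit:
{"name": "drive_tool", "arguments": {
  "xyz": [
    [0,0,0],
    [0,0,0],
    [0,0,0],
    [0,0,0],
    [0,0,0]
  ],
  "twist": [
    [0,0,0],
    [0,0,0],
    [0,0,0],
    [0,0,0],
    [0,0,0]
  ],
  "grip": [0.045,0.045,0.045,0.045,0.045]
}}

```text
time_s: 7.62
eef_pos: [587.0, 251.2, 134.4]
eef_rot: [0.98, 0.199, 0.001, 0.0]
ft_force: [2.4, -4.4, 6.2]
finger_gap: 57.5
finger_force: 9.9
```

Emit:
{"name": "drive_tool", "arguments": {
  "xyz": [
    [0,0,0],
    [0,0,0],
    [0,0,0]
  ],
  "twist": [
    [0,0,0],
    [0,0,0],
    [0,0,0]
  ],
  "grip": [0.045,0.045,0.045],
  "newtons": 45
}}

```text
time_s: 7.87
eef_pos: [586.8, 251.7, 134.4]
eef_rot: [0.98, 0.199, 0.001, 0.0]
ft_force: [2.6, -3.9, 5.0]
finger_gap: 55.7
finger_force: 44.1
```

Emit:
{"name": "drive_tool", "arguments": {
  "xyz": [
    [0,0.001,0.002],
    [0,0.001,0.004],
    [0,0.001,0.006],
    [0,0.001,0.007],
    [0,0.001,0.007]
  ],
  "twist": [
    [0,0,0],
    [0,0,0],
    [0,0,0],
    [0,0,0],
    [0,0,0]
  ],
  "grip": [0.045,0.045,0.045,0.045,0.045],
  "newtons": 45
}}

```text
time_s: 8.28
eef_pos: [586.9, 251.7, 129.0]
eef_rot: [0.98, 0.199, 0.001, -0.0]
ft_force: [-2.3, -4.5, 18.2]
finger_gap: 56.4
finger_force: 44.4
```

```bash
python3 - <<'E'
from h import *
st=robot.read_state(); print(st["ft_force"],st["ft_torque"],st["joints"].round(2))
f=robot.grab_frame("side"); 
for s,c,_ in red(f["pixels"]): print(s,c)
E
```

```text
[-2.31960404 -4.53436491 18.2203162 ] [-1.13687544  0.51753317  0.01899479] [-0.17  0.56 -0.49  1.59  0.29  1.06 -1.91]
[225 277  22  33 492] [236.02845528 294.49390244]
```

Emit:
{"name": "drive_tool", "arguments": {
  "xyz": [
    [0,0,0.0015],
    [0,0,0.0015],
    [0,0,0.0015],
    [0,0,0.0015],
    [0,0,0.0015]
  ],
  "twist": [
    [0,0,0],
    [0,0,-5],
    [0,0,-10],
    [0,0,-15],
    [0,0,-20]
  ],
  "grip": [0.045,0.045,0.045,0.045,0.045]
}}

```text
time_s: 8.75
eef_pos: [587.5, 252.7, 127.9]
eef_rot: [0.93, 0.368, 0.003, -0.0]
ft_force: [-0.5, -1.8, 17.2]
finger_gap: 55.6
finger_force: 44.6
```

```bash
python3 - <<'E'
from h import *
st=robot.read_state(); print(st["ft_force"],st["ft_torque"],st["joints"].round(2)); Rm=R.from_quat(st["eef_rot"]).as_matrix(); print(np.degrees(np.arctan2(Rm[1,0],Rm[0,0])))
E
```

```text
[-0.45754037 -1.81741376 17.15363459] [-0.5329179   0.09157355 -0.07813932] [-0.12  0.58 -0.57  1.58  0.35  1.08 -1.6 ]
43.213028497357
```

Turned 20° with almost no torque (0.08 N·m), and the downward force is holding at 17 N. I continue the twist.

Emit:
{"name": "drive_tool", "arguments": {
  "xyz": [
    [0,0,0],
    [0,0,0],
    [0,0,0],
    [0,0,0],
    [0,0,0]
  ],
  "twist": [
    [0,0,-5],
    [0,0,-10],
    [0,0,-15],
    [0,0,-20],
    [0,0,-25]
  ],
  "grip": [0.045,0.045,0.045,0.045,0.045]
}}

```text
time_s: 9.17
eef_pos: [587.6, 253.0, 127.8]
eef_rot: [0.828, 0.561, 0.003, -0.0]
ft_force: [0.2, -1.8, 15.2]
finger_gap: 55.7
finger_force: 44.6
```

Emit:
{"name": "drive_tool", "arguments": {
  "xyz": [
    [0,0,0],
    [0,0,0],
    [0,0,0],
    [0,0,0],
    [0,0,0]
  ],
  "twist": [
    [0,0,-5],
    [0,0,-10],
    [0,0,-15],
    [0,0,-20],
    [0,0,-25]
  ],
  "grip": [0.045,0.045,0.045,0.045,0.045]
}}

```text
time_s: 9.58
eef_pos: [587.4, 253.5, 127.8]
eef_rot: [0.687, 0.727, 0.003, 0.0]
ft_force: [-0.4, 0.3, 14.1]
finger_gap: 55.9
finger_force: 44.6
```

Emit:
{"name": "drive_tool", "arguments": {
  "xyz": [
    [0,0,0],
    [0,0,0],
    [0,0,0],
    [0,0,0],
    [0,0,0]
  ],
  "twist": [
    [0,0,-5],
    [0,0,-10],
    [0,0,-15],
    [0,0,-20],
    [0,0,-22]
  ],
  "grip": [0.045,0.045,0.045,0.045,0.045]
}}

```text
time_s: 10.0
eef_pos: [586.1, 254.1, 127.7]
eef_rot: [0.535, 0.845, 0.002, -0.0]
ft_force: [-2.7, 0.1, 16.9]
finger_gap: 55.9
finger_force: 44.7
```

```bash
python3 - <<'E'
from h import *
st=robot.read_state(); print(st["ft_force"],st["ft_torque"],st["joints"].round(2)); Rm=R.from_quat(st["eef_rot"]).as_matrix(); print(np.degrees(np.arctan2(Rm[1,0],Rm[0,0])))
f=robot.grab_frame("wrist"); g=robot.grab_frame("side")
cv2.imwrite("pics/e.png",np.hstack([cv2.resize(f["pixels"][180:380,170:470],(450,300)),cv2.resize(g["pixels"][235:335,175:275],(300,300))]))
E
```

```text
[-2.72617736  0.09320531 16.87055491] [ 0.13561748  0.68428655 -0.09760187] [ 0.05  0.67 -0.88  1.57  0.55  1.16 -0.5 ]
115.32282516765225
```

View pics/e.png

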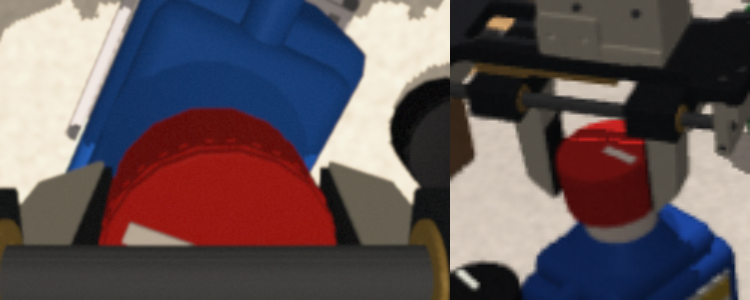

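The stripe has turned with the gripper: it still points left in the wrist view while the handle now points up. The cap is turned about 92°, so I lift.

Emit:
{"name": "drive_tool", "arguments": {
  "xyz": [
    [0,0,-0.004],
    [0,0,-0.009],
    [0,0,-0.015],
    [0,0,-0.022],
    [0,0,-0.03]
  ],
  "twist": [
    [0,0,0],
    [0,0,0],
    [0,0,0],
    [0,0,0],
    [0,0,0]
  ],
  "grip": [0.045,0.045,0.045,0.045,0.045]
}}

```text
time_s: 10.52
eef_pos: [585.4, 250.9, 155.0]
eef_rot: [0.537, 0.843, -0.001, -0.0]
ft_force: [-0.4, -0.5, -0.5]
finger_gap: 55.6
finger_force: 44.3
```

Emit:
{"name": "drive_tool", "arguments": {
  "xyz": [
    [0,0,-0.015],
    [0,0,-0.03],
    [0,0,-0.045],
    [0,0,-0.056],
    [0,0,-0.062]
  ],
  "twist": [
    [0,0,0],
    [0,0,0],
    [0,0,0],
    [0,0,0],
    [0,0,0]
  ],
  "grip": [0.045,0.045,0.045,0.045,0.045]
}}

```text
time_s: 10.93
eef_pos: [586.3, 251.3, 218.7]
eef_rot: [0.538, 0.843, 0.001, 0.0]
ft_force: [-0.0, 0.2, 0.2]
finger_gap: 55.7
finger_force: 44.3
```

Emit:
{"name": "drive_tool", "arguments": {
  "xyz": [
    [0,0,0],
    [0,0,0],
    [0,0,0],
    [0,0,0],
    [0,0,0]
  ],
  "twist": [
    [0,0,0],
    [0,0,0],
    [0,0,0],
    [0,0,0],
    [0,0,0]
  ],
  "grip": [0.045,0.045,0.045,0.045,0.045]
}}

```text
time_s: 11.35
eef_pos: [585.8, 250.7, 216.2]
eef_rot: [0.538, 0.843, -0.001, -0.0]
ft_force: [0.2, 0.3, -0.1]
finger_gap: 55.6
finger_force: 44.3
```

```bash
python3 - <<'E'
from h import *
st=robot.read_state(); print(st["ft_force"],st["qvel"].round(3),st["eef_pos"])
g=robot.grab_frame("side"); t=robot.grab_frame("top")
for s,c,_ in red(g["pixels"]): print(s,c,plane(*ray(g,c),266))
cv2.imwrite("pics/f.png",np.hstack([cv2.resize(g["pixels"][200:360,160:320],(400,400)),cv2.resize(t["pixels"][140:340,120:320],(400,400))]))
E
```

```text
[ 0.15637791  0.25441841 -0.12748437] [-0.001 -0.002 -0.001 -0.004  0.    -0.    -0.001] [585.79979735 250.74843606 216.19522736]
[205 230  33  37 940] [221.15851064 248.12553191] [581.60149197 254.59695079 266.        ]
```

View pics/f.png

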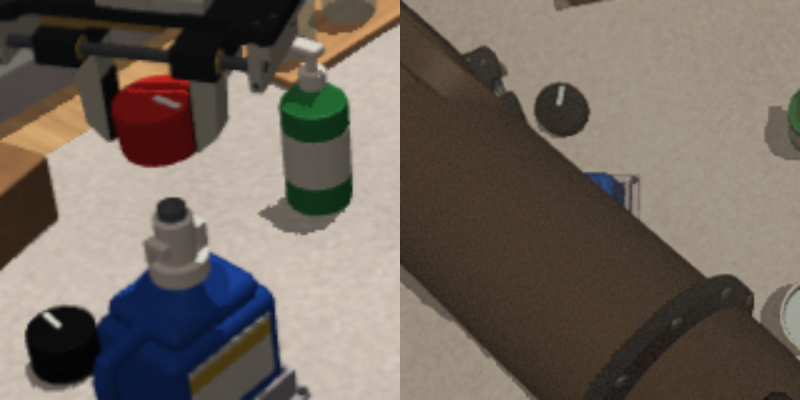

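The cap is off and held upright and still. It is about 82 mm above its locked height, directly above the neck, and the neighbouring objects look undisturbed.

```bash
python3 -c "
from workcell import robot
print(robot.job_done())"
```

```text
the job is handed in; nothing more can be done
None
```

I opened the jug and handed the job in: the red cap was pushed down, turned about 92° anticlockwise and lifted off, and is held still and upright about 82 mm above its locked height, over the mouth; no verdict came back, and I took no closing measurement of the mug, canister and soap bottle.

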